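# Turn the cover plate over into the inspection cradle

## Robot

A 6-joint arm with a two-finger parallel gripper is mounted at the origin on the work surface. World frame = base frame: x ahead of the robot, y to its left, z up, the work surface at z = 0. Lengths are in mm, angles in rad, forces in N, time in s.
With the tool pointing down it reaches from about 350 to 875 mm from the base axis. Payload 4.2 kg.
Tool frame: the origin (TCP) lies midway between the tips of the shut fingers; the grasp point (between the pads) lies 19 mm behind it (arm.tcp_to_grasp is the distance from the TCP to the grasp point, in mm); z points along the fingers, y is the line along which they close (so a half turn about z gives the same grasp; the last joint's range is limited). The gripper opens to 85 mm and grips with 20 to 120 N. Pads are 22 mm wide; open, the fingers measure 114 mm over their backs; the gripper's body (76 mm by 85 mm) begins 54 mm behind the grasp point. The pads swing forward as they close: fully open they stand 13 mm farther back than shut.
Start: joints at [-1.084, 0.385, 0.008, 0, -1.194, -0.259], TCP at [141.164, -608.828, 231.312] pointing down, gripper open.
Joint ranges: [-3.14, 3.14], [-1.21, 2.06], [-1.07, 1.41], [-3.16, 2.05], [-2.99, -0.16], [-3.1, 3.1]. Speed limits (rad/s): [2.79, 2.79, 3.14, 3.14, 3.14, 3.14].

## Interface

Orientations are given as a unit quaternion [x, y, z, w].
In Python, from bench import arm, get_image gives the robot as it stands.
- The arm moves only by the tool drive_tool, never from a script. Its argument "deltas" is a list of rows, each a list of 2 entries, a list of its own where there are three numbers: the shift along the tool's x, y, z in cm, then the turn, a rotation vector about the tool's x, y, z in degrees. In form: [[[x, y, z], [ax, ay, az]], ...]. A call has 1 to 12 rows; each row shifts and turns the commanded pose from where the row before left it, along the tool's axes as they then stand; what a row does not reach is not made up. A row lasts 1/10 s, in which the tool goes at most 50 mm and 8.59 degrees, less where a joint would pass 70% of its speed; a pose out of reach is approached as far as the arm can. A call with a gripper value outside its range is refused whole. "claw" is the finger opening in cm, from 0 to 8.54, set as the call begins (left out, the last holds). The fingers move at their own pace and stop on an object; the grip force is fixed at half the most. Time passes only in rows, so rows that do not move let the fingers close. It gives the time, the measured TCP pose, the force, the opening and the grip force at its end, in the units of the state.
- arm.read_state(): the state, without advancing time (a new reading comes with each control period).
- get_image(name): name is "scene" or "top" or "wrist"; returns a dict with "img" (384x512x3 uint8, red, green, blue), "fx", "fy", "cx", "cy" (pixels), "D" ([k1, k2, p1, p2, k3] as OpenCV has them; the pictures are not rectified), "eye" and "orientation" of the camera in the world; the wrist camera has in their place "mount" (4x4, takes a point from camera to tool coordinates, whose origin is the TCP and whose axes are the flange's). Camera axes: x right, y down, z forward; pixel columns grow to the right and rows downward; lengths in mm; the calibration is good to about 2 mm. A picture is of the moment at which its call begins: read the wrist's pose just before it. There is no depth.
- arm.job_done(): hands the job in; it is judged then, once.
The state is a dict: "clock": time; "joints": joint angles; "joint_vel": joint speeds; "joint_efforts": joint torques, N m; "position": TCP position; "ee_rot": TCP orientation; "contact_force": force on the tool from outside, world axes, zero at the start; "wrist_torque": the same for the moment, N m; "gripper_width": finger opening in mm; "grasp_force": force on a finger pad.
Only numpy, scipy, OpenCV 4.12 (cv2) and the standard library are available. Lean on these libraries where they do the work, as an engineer would, in place of code of your own. Each camera call takes 0.05 s, during which the arm holds its last target. There are 200 camera calls.

## Task

Lift the aluminium cover plate off the wooden rack, turn it over, and seat it in the steel inspection cradle, tab up and fully home between the cheeks and leaning on the cradle's rails, so that its other face, the one with the round boss, looks outward, away from the robot, to the inspector across the bench. Set it down rather than letting it drop, and leave the jar, the can and the chuck key where they are.

Things in the scene. Friction and masses are not known exactly. Their poses are not given: they have to be found in the camera images.
- plate: Aluminium cover plate 120 wide, 85 high, 10 thick (mm), about 0.35 kg, with a 50 mm wide, 10 mm thick tab rising 35 mm from the middle of its top edge. Starts leaning in the wooden rack, tab up, plain face outward, boss towards the robot, up to 8 mm off the rack's middle. Origin: middle of bottom edge, mid thickness; x out of the boss face, y along the width, z up through the tab.
- plate_boss (a point): Centre of the flat end of the round boss (50 mm across, 8 mm high) on one face of the plate: 13 mm from the plate's mid thickness along its x, 45 mm above its bottom edge. The other face is plain.
- plate_tab (a point): Middle of the tab's top edge, 120 mm above the plate's origin along the plate's z; axes as the plate.
- rack: Wooden rack, 180 mm wide (y), fixed to the bench, without side cheeks. Origin: bench level, under the seat line. x points outward, away from the robot, within about 0.3 rad; z up.
- rack_seat (a point): Mid of the line where the ledge meets the two back rails, 45 mm above the bench. z up along the rails, which lean 25 degrees from vertical towards the robot; x outward, square to the plate; y along the ledge. Rails: 20 mm wide, centred at y = +-46 mm, faces at x = 0, straight to z = 68 mm, tops bent back to 80. Ledge top: z = 0. Front lip: 10 mm high, inner face at x = 15 mm.
- cradle: Steel inspection cradle, 145 mm wide (y), fixed to the bench, built like the rack but with a side cheek at each end. Origin: bench level, under the seat line. x points outward, away from the robot, within about 0.3 rad; z up.
- cradle_seat (a point): Like rack_seat, 45 mm above the bench, but the lean is 30 degrees. Same rails, ledge and lip (groove 15 mm wide for the 10 mm plate). x outward, z up along the rails, y along the ledge. The cheeks stand 127 mm apart inside, straight up to z = 33 mm, then flare out up to z = 52 mm. A seated plate has its origin at about x = 5 to 9 mm, y = 0, z = 0 here.
- jar: Bystander: glass jar with a steel lid, 68 mm across, 100 mm high, standing; origin under its centre.
- can: Bystander: plain steel can, 66 mm across, 90 mm high, standing; origin under its centre.
- chuck_key: Bystander: steel T-handled chuck key lying on the bench, about 150 mm long (x), cross bar 140 mm long (y), 28 mm high; origin on the bench under the middle of its shank.
Things that resemble listed ones, but are neither listed nor needed, are in the scene too. What is shaped like the plate but turquoise is not meant. Of the things that look like the cradle, the smaller one is meant.

How it is judged:
By the outcome, as a careful person would: the job done as asked, in the order asked, and still so for the second after the job is handed in, with the robot touching nothing.
It also fails if it takes over 42 s, if anything falls off the work surface, if the arm or the gripper's body presses on something with over 40 N, if the wrist force passes 120 N, or if a joint passes its speed limit or range.

## Working session

There is one attempt and no reset: what is moved stays moved. The work goes in short steps, Python scripts to look and compute and a tool call to move; the robot and the scene stay as the last step left them, time stands still between calls to the robot, and variables do not carry over. Pictures are saved under pics/ and viewed, at most 11 in all, crops included, and the job is handed in when it is done.

Besides the shell and the picture viewer there is one more tool, called after "Call:" in YAML: its name, and indented under it one key for each argument. drive_tool: Moves the arm, as the interface text tells. Its arguments: {"type":"object","properties":{"deltas":{"type":"array"},"claw":{"type":"number"}},"required":["deltas"]}

```bash
mkdir -p pics; ls
cat > h.py <<'E'
import numpy as np, cv2
from scipy.spatial.transform import Rotation as R
from bench import arm, get_image
E
python3 - <<'E'
from h import *
s=arm.read_state(); print(s)
ims=[]
for n in ("scene","top"):
    d=get_image(n); ims.append(d["img"]); print(n,{k:np.round(v,4).tolist() if not isinstance(v,(int,float)) else v for k,v in d.items() if k!="img"})
    np.save(f"{n}.npy",d,allow_pickle=True)
    cv2.imwrite(f"pics/{n}0.png",cv2.resize(d["img"][:,:,::-1],(800,600),interpolation=cv2.INTER_CUBIC))
E
```

```text
pics
{'clock': 0.0, 'joints': array([-1.08439729e+00,  3.85549192e-01,  6.60254341e-03, -5.41432332e-04,
       -1.19401226e+00, -2.58619115e-01]), 'joint_vel': array([-0.0001244 ,  0.00020813,  0.00098133, -0.00055932, -0.00086756,
        0.00082472]), 'joint_efforts': array([ 4.63197284e-04, -3.92289019e+01,  1.88391817e+01,  4.18628901e+00,
       -4.76789370e-03, -4.37301736e-06]), 'position': array([ 141.03486784, -608.2590206 ,  230.21063549]), 'ee_rot': array([-1.13544612e-01,  9.93532279e-01,  1.09871184e-03, -1.59178737e-04]), 'contact_force': array([-0.15120806, -0.12497981, -0.30076476]), 'wrist_torque': array([ 0.02403187, -0.02995153,  0.0106382 ]), 'grasp_force': 0.0, 'gripper_width': 85.51674938862116}
scene {'fx': 434.40454123099585, 'fy': 434.40454123099585, 'cx': 253.2903599293236, 'cy': 192.58678866714112, 'D': [-0.0987, 0.0, 0.0, 0.0, 0.0], 'eye': [995.9397, -701.4815, 1293.536], 'orientation': [0.9195, 0.2875, -0.0797, -0.2561]}
top {'fx': 379.54419136655366, 'fy': 379.54419136655366, 'cx': 251.50041540005944, 'cy': 195.2444177192087, 'D': [-0.1252, 0.0, 0.0, 0.0, 0.0], 'eye': [426.7151, -112.6819, 1156.4484], 'orientation': [0.7123, -0.6975, 0.0555, -0.0555]}
```

View pics/scene0.png

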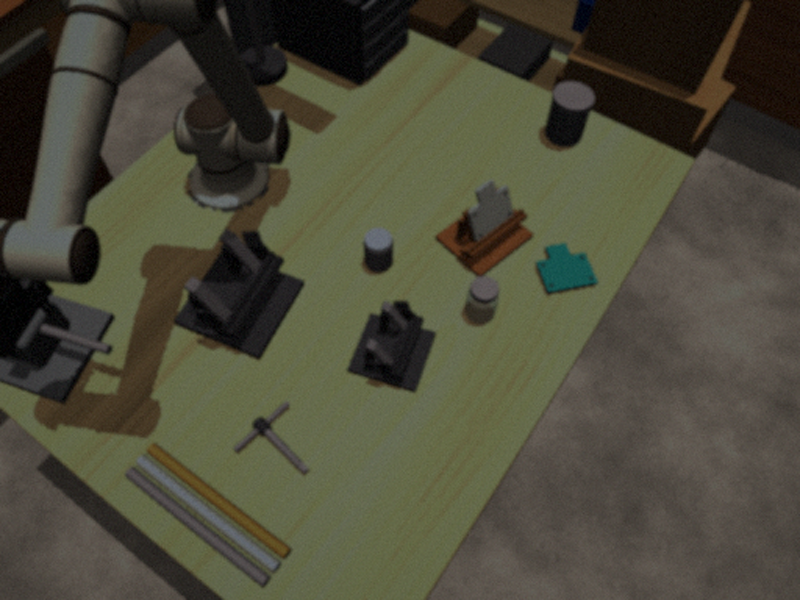

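View pics/top0.png

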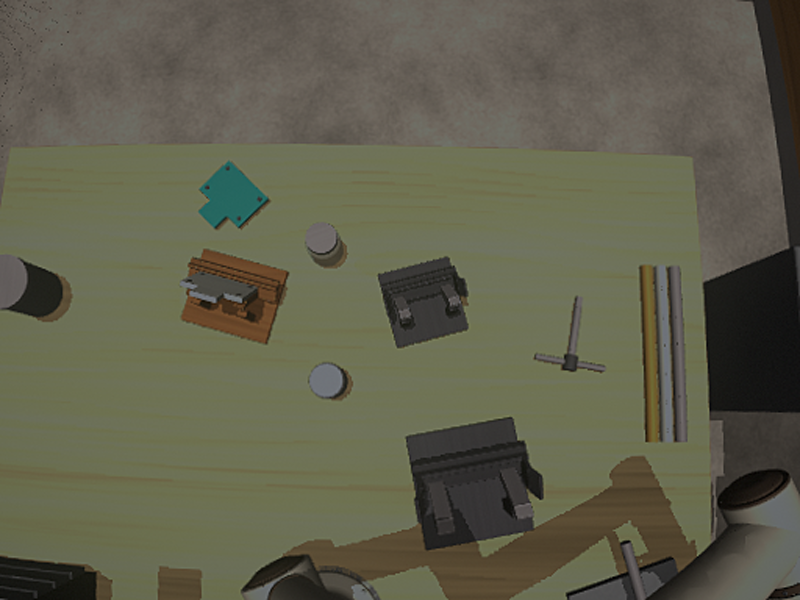

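The scene view shows the rack with the plate at about (490,230), the small cradle at (395,345), the large decoy cradle at (240,290), the jar at (482,300) and the can at (378,250). In the top view the rack is at (235,295), the small cradle at (425,300), the jar at (323,243) and the can at (328,380). Next I'll get coarse positions and the wrist camera mount.

```bash
cat >> h.py <<'E'
def cam(d,s=None):
    """-> K, D, eye, R (cam->world)"""
    K=np.array([[d["fx"],0,d["cx"]],[0,d["fy"],d["cy"]],[0,0,1]]);D=np.array(d["D"],float)
    if "mount" in d:
        T=np.eye(4);T[:3,:3]=R.from_quat(s["ee_rot"]).as_matrix();T[:3,3]=s["position"]
        T=T@np.array(d["mount"]);return K,D,T[:3,3],T[:3,:3]
    return K,D,np.array(d["eye"]),R.from_quat(d["orientation"]).as_matrix()
def rays(c,uv):
    K,D,e,Rm=c
    p=cv2.undistortPoints(np.array(uv,float).reshape(-1,1,2),K,D)[:,0]
    return e,np.c_[p,np.ones(len(p))]@Rm.T
def onz(c,uv,z):
    e,r=rays(c,uv); return e+r*((z-e[2])/r[:,2])[:,None]
def proj(c,P):
    K,D,e,Rm=c; P=np.array(P,float).reshape(-1,3)
    return cv2.projectPoints(P@Rm-e@Rm,np.zeros(3),np.zeros(3),K,D)[0][:,0]
def tri(pairs):
    """pairs: list of (cam, uv) -> least-squares point"""
    A=np.zeros((3,3));b=np.zeros(3)
    for c,uv in pairs:
        e,r=rays(c,[uv]);r=r[0]/np.linalg.norm(r[0]);M=np.eye(3)-np.outer(r,r);A+=M;b+=M@e
    return np.linalg.solve(A,b)
def snap(n,tag):
    s=arm.read_state();d=get_image(n);np.save(f"{tag}.npy",(d,s),allow_pickle=True)
    return d,s,cam(d,s)
def load(tag):
    d,s=np.load(f"{tag}.npy",allow_pickle=True);return d,s,cam(d,s)
def show(img,tag):
    g=np.clip(img.astype(float)*1.9,0,255).astype(np.uint8)
    cv2.imwrite(f"pics/{tag}.png",cv2.resize(g[:,:,::-1],(800,600),interpolation=cv2.INTER_CUBIC))
E
python3 - <<'E'
from h import *
d=np.load("top.npy",allow_pickle=True).item();c=cam(d);k=1/1.5625
f=lambda L,z:print(onz(c,(np.array(L)+.5)*k-.5,z).round(0)[:,:2].tolist())
print("cradle base");f([[378,272],[450,258],[468,332],[398,347]],5)
print("rack base");f([[205,250],[288,269],[267,343],[181,320]],5)
print("jar,can tops");f([[322,237]],100);f([[326,379]],90)
w=get_image("wrist");print(np.array(w["mount"]).round(3).tolist(),w["fx"],w["cx"],w["cy"],w["D"])
E
```

```text
cradle base
[[676.0, -79.0], [707.0, -222.0], [560.0, -258.0], [527.0, -122.0]]
rack base
[[715.0, 272.0], [678.0, 101.0], [529.0, 135.0], [571.0, 311.0]]
jar,can tops
[[719.0, 23.0]]
[[460.0, 7.0]]
[[0.0, -0.949, -0.314, 79.801], [1.0, -0.0, 0.001, 0.443], [-0.001, -0.314, 0.949, -142.451], [0.0, 0.0, 0.0, 1.0]] 271.5827189651606 257.7723941345636 194.20614312127523 [-0.00604564  0.          0.          0.          0.        ]
```

Call:
drive_tool:
  deltas:
    - [[-4.2, 2.5, -1], [0, 0, 0]]
    - [[-4.2, 2.5, -1], [0, 0, 0]]
    - [[-4.2, 2.5, -1], [0, 0, 0]]
    - [[-4.2, 2.5, -1], [0, 0, 0]]
    - [[-4.2, 2.5, -1], [0, 0, 0]]
    - [[-4.2, 2.5, -1], [0, 0, 0]]
    - [[-4.2, 2.5, -1], [0, 0, 0]]
    - [[-4.2, 2.5, 0], [0, 0, 0]]
    - [[-4.2, 2.5, 0], [0, 0, 0]]
    - [[-4.2, 2.5, 0], [0, 0, 0]]
    - [[-4.2, 2.5, 0], [0, 0, 0]]
    - [[-2, 1.2, 0], [0, 0, 0]]

```text
clock: 1.35
position: [548.0, -217.5, 300.5]
ee_rot: [-0.115, 0.993, 0.0, -0.0]
contact_force: [0.4, 0.0, -0.3]
gripper_width: 85.4
grasp_force: 0.0
```

Call:
drive_tool:
  deltas:
    - [[0, 0, 0], [0, 0, 0]]
    - [[0, 0, 0], [0, 0, 0]]
    - [[0, 0, 0], [0, 0, 0]]

```text
clock: 1.65
position: [545.1, -221.0, 301.3]
ee_rot: [-0.113, 0.994, 0.0, -0.0]
contact_force: [-0.5, 0.2, -0.3]
gripper_width: 85.6
grasp_force: 0.0
```

Run:
```python
from h import *
d,s,c=snap("wrist","w1");show(d["img"],"w1");print(s["clock"],s["position"],s["joint_vel"].round(3))
```

```text
1.65 [ 545.13088772 -221.02074735  301.26719642] [-0.011 -0.007  0.002 -0.     0.002 -0.003]
```

View pics/w1.png

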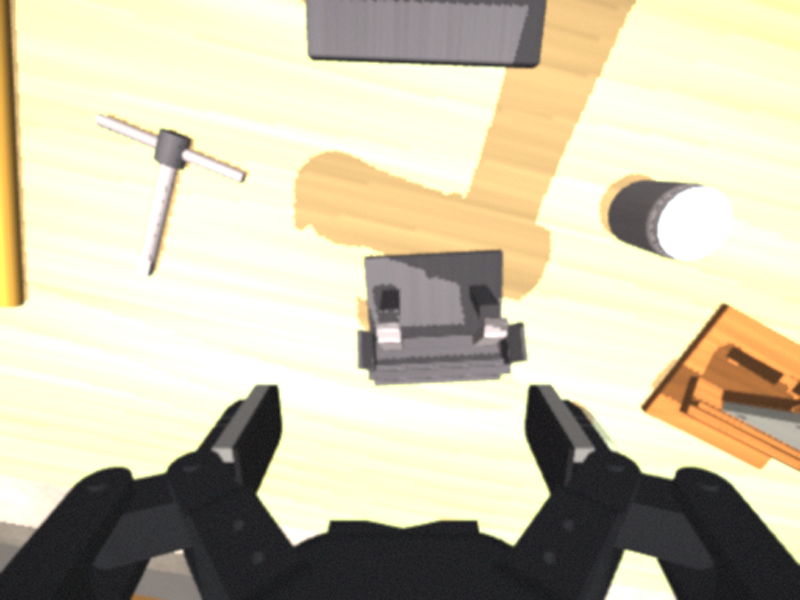

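Call:
drive_tool:
  deltas:
    - [[-3.3, 1, 3.3], [0, 0, 0]]
    - [[-3.3, 1, 3.3], [0, 0, 0]]
    - [[-3.3, 1, 3.3], [0, 0, 0]]
    - [[0, 0, 0], [0, 0, 0]]
    - [[0, 0, 0], [0, 0, 0]]
    - [[0, 0, 0], [0, 0, 0]]

```text
clock: 2.3
position: [635.4, -170.1, 204.2]
ee_rot: [-0.113, 0.994, -0.001, 0.001]
contact_force: [-0.9, 0.5, 0.7]
gripper_width: 85.5
grasp_force: 0.0
```

Run:
```python
from h import *
d,s,c=snap("wrist","w2");print(s["clock"],s["position"],s["joint_vel"].round(3))
g=np.clip(d["img"][80:290,120:400].astype(float)*3,0,255).astype(np.uint8)
g=(255*(g/255.)**.7).astype(np.uint8)
cv2.imwrite("pics/w2.png",cv2.resize(g[:,:,::-1],(800,600),interpolation=cv2.INTER_CUBIC))
```

```text
2.3 [ 635.4443314  -170.06867674  204.1840873 ] [-0.001 -0.018  0.004 -0.001  0.003 -0.001]
```

View pics/w2.png

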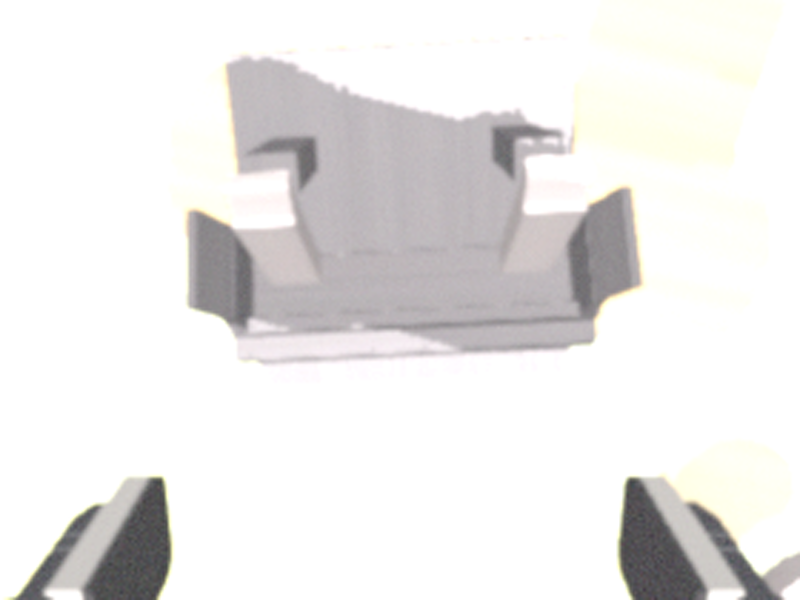

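The crop is clear. The inner bottom corners of the rails are at (321,279) and (503,270), and the rail bends run (235,226)-(296,226) and (524,214)-(585,209). The lip's inner edge runs about (245,330)-(583,318). I'll fit the seat pose to these points.

```bash
cat >> h.py <<'E'
from scipy.optimize import least_squares
def seatT(p,lean):
    """seat frame in world: p=X,Y,yaw ; origin z 45"""
    Rm=(R.from_euler('z',p[2])*R.from_euler('y',-np.radians(lean))).as_matrix()
    return Rm,np.array([p[0],p[1],45.+(p[3] if len(p)>3 else 0)])
E
python3 - <<'E'
from h import *
d,s,c=load("w2")
crop=np.array([[321,279],[503,270],[296,226],[524,214],[235,226],[585,209]],float)
uv=(crop+.5)/2.857-.5+[120,80]
P=np.array([[0,-36,0],[0,36,0],[0,-36,68],[0,36,68],[0,-56,68],[0,56,68]])
for n in (3,4):
    f=lambda p:(proj(c,P@seatT(p,30)[0].T+seatT(p,30)[1])-uv).ravel()
    r=least_squares(f,[617,-170,.2,0][:n],loss='soft_l1');p=r.x
    print(p.round(3),f(p).reshape(-1,2).round(1).tolist())
    Rm,o=seatT(p,30)
    q=np.array([[15,-63,10],[15,63,10],[0,-63.5,33],[15,-63.5,33],[0,63.5,33],[15,63.5,33]])
    print(((proj(c,q@Rm.T+o)-[120,80]+.5)*2.857).round(0).tolist())
E
```

```text
[ 6.32521e+02 -1.63527e+02  2.78000e-01] [[0.2, 0.3], [-0.7, 0.4], [-0.0, -0.6], [0.1, -0.5], [-0.7, 0.5], [1.1, 0.1]]
[[250.0, 315.0], [578.0, 299.0], [235.0, 261.0], [235.0, 301.0], [588.0, 243.0], [592.0, 283.0]]
[ 6.32945e+02 -1.63434e+02  2.78000e-01 -2.23700e+00] [[0.4, 0.2], [-1.0, 0.3], [0.3, -0.6], [-0.3, -0.5], [-0.2, 0.5], [0.5, 0.2]]
[[251.0, 314.0], [576.0, 298.0], [236.0, 260.0], [237.0, 300.0], [587.0, 243.0], [591.0, 283.0]]
```

Call:
drive_tool:
  deltas:
    - [[-0.7, 4.1, -1], [0, 0, 0]]
    - [[-0.7, 4.1, -1], [0, 0, 0]]
    - [[-0.7, 4.1, -1], [0, 0, 0]]
    - [[-0.7, 4.1, -1], [0, 0, 0]]
    - [[-0.7, 4.1, -1], [0, 0, 0]]
    - [[-0.7, 4.1, -1], [0, 0, 0]]
    - [[-0.7, 4.1, 0], [0, 0, 0]]
    - [[-0.7, 4.1, 0], [0, 0, 0]]
    - [[-0.7, 4.1, 0], [0, 0, 0]]
    - [[0, 0, 0], [0, 0, 0]]
    - [[0, 0, 0], [0, 0, 0]]
    - [[0, 0, 0], [0, 0, 0]]

```text
clock: 3.55
position: [613.7, 203.5, 263.7]
ee_rot: [-0.113, 0.994, 0.0, 0.001]
contact_force: [-0.1, -0.2, 0.6]
gripper_width: 85.2
grasp_force: 0.0
```

Run:
```python
from h import *
d,s,c=snap("wrist","w3");print(s["clock"],s["position"],s["joint_vel"].round(3))
g=np.clip(d["img"][80:290,120:400].astype(float)*2,0,255).astype(np.uint8)
cv2.imwrite("pics/w3.png",cv2.resize(g[:,:,::-1],(800,600),interpolation=cv2.INTER_CUBIC))
```

```text
3.55 [613.68643549 203.54979893 263.69586472] [-0.012  0.005 -0.002 -0.     0.002 -0.001]
```

View pics/w3.png

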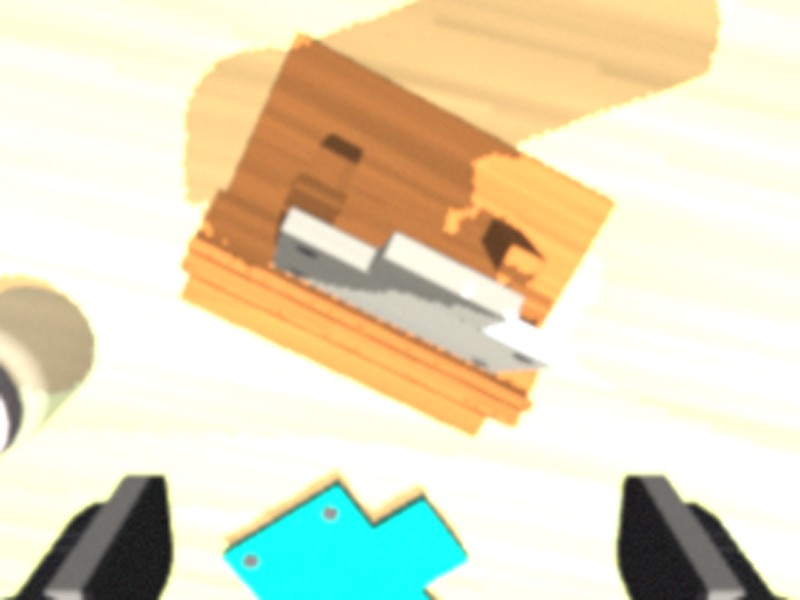

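The picture shows the plate in the rack. The tab top's corners are (395,232), (523,296), (383,255) and (520,318). The left shoulder's are (290,207), (283,230) and (372,272), and the lip's outer edge runs (183,297)-(475,433). I'll fit the plate pose and work out the grasp move.

Run:
```python
from h import *
d,s,c=load("w3")
crop=np.array([[395,232],[523,296],[383,255],[518,319],[290,207],[283,230],[372,272]],float)
uv=(crop+.5)/2.857-.5+[120,80]
P=np.array([[0,-25,120],[0,25,120],[10,-25,120],[10,25,120],[0,-60,85],[10,-60,85],[10,-25,85]],float)
f=lambda p:(proj(c,P@seatT(p,25)[0].T+seatT(p,25)[1])-uv).ravel()
for n in (3,4):
    r=least_squares(f,[617,205,-.2,0][:n],loss='soft_l1');p=r.x
    print(p.round(3),f(p).reshape(-1,2).round(1).tolist())
    Rm,o=seatT(p,25)
    q=np.array([[10,60,85],[15,-90,10],[15,90,10],[0,-36,0],[0,56,68],[0,-36,68]])
    print(((proj(c,q@Rm.T+o)-[120,80]+.5)*2.857).round(0).tolist())
# lip outer-line yaw
L=onz(c,(np.array([[183,297],[475,433],[297,35],[612,203]])+.5)/2.857-.5+[120,80],0)
for a,b in((0,1),(2,3)): v=L[b]-L[a];print("yaw",np.arctan2(-v[0],v[1]))
Rm,o=seatT(p[:3],25)
# grasp: grasp pt at plate z 103 -> TCP at z 84
t=o+Rm@[5,0,84];pre=o+Rm@[5,0,150]
y=-Rm[:,0];z=-Rm[:,2];x=np.cross(y,z);Q=np.c_[x,y,z]
R0=R.from_quat(s["ee_rot"]).as_matrix()
print("TCP goal",t,"pre",pre,"tool-frame-now shift",R0.T@(pre-s["position"]),"rotvec deg",np.degrees(R.from_matrix(R0.T@Q).as_rotvec()))
np.save("goal.npy",(Q,t))
```

```text
[ 6.39448e+02  2.10479e+02 -2.31000e-01] [[0.2, -0.8], [1.8, -0.6], [0.1, 0.6], [-0.3, 0.7], [0.7, -0.1], [-0.9, 0.3], [-1.8, -0.0]]
[[566.0, 367.0], [208.0, 245.0], [553.0, 405.0], [328.0, 269.0], [550.0, 342.0], [346.0, 244.0]]
[ 6.40372e+02  2.10562e+02 -2.34000e-01 -3.90500e+00] [[0.2, -0.7], [1.1, -0.7], [0.2, 0.6], [-1.0, 0.4], [1.2, 0.0], [-0.3, 0.3], [-1.7, -0.1]]
[[563.0, 366.0], [210.0, 244.0], [551.0, 404.0], [329.0, 269.0], [547.0, 341.0], [346.0, 244.0]]
yaw -0.2420016059697478
yaw -0.24495842080608335
TCP goal [610.24629437 217.73859425 123.24294542] pre [583.11269471 224.20205737 183.05925936] tool-frame-now shift [25.30363338 26.95589355 80.60172125] rotvec deg [ 22.32451098 -13.76551672 -62.59198065]Traceback (most recent call last):
  File "<stdin>", line 22, in <module>
    arr = np.asanyarray(arr)
ValueError: setting an array element with a sequence. The requested array has an inhomogeneous shape after 2 dimensions. The detected shape was (2, 3) + inhomogeneous part.
```

Call:
drive_tool:
  deltas:
    - [[0, 0, 0], [0, 0, -7.9]]
    - [[0, 0, 0], [0, 0, -7.9]]
    - [[0, 0, 0], [0, 0, -7.9]]
    - [[0, 0, 0], [0, 0, -7.9]]
    - [[0, 0, 0], [0, 0, -7.9]]
    - [[0, 0, 0], [0, 0, -7.9]]
    - [[0, 0, 0], [0, 0, -7.9]]
    - [[0, 0, 0], [0, 0, -7.9]]
    - [[0, 0, 0], [8.3, 0, 0]]
    - [[0, 0, 0], [8.3, 0, 0]]
    - [[0, 0, 0], [8.4, 0, 0]]
    - [[0, 0, 0], [0, 0, 0]]

```text
clock: 4.8
position: [606.1, 197.5, 254.9]
ee_rot: [-0.605, 0.769, -0.169, 0.122]
contact_force: [-0.6, -1.5, -1.1]
gripper_width: 85.6
grasp_force: 0.0
```

```bash
cat >> h.py <<'E'
CR=np.array([632.5,-163.5,.278]); RK=np.array([639.5,210.5,-.238])
def rackQ():
    Rm,o=seatT(RK,25);y=-Rm[:,0];z=-Rm[:,2];return np.c_[np.cross(y,z),y,z],Rm,o
def cradQ():
    Rm,o=seatT(CR,30);y=Rm[:,0];z=-Rm[:,2];return np.c_[np.cross(y,z),y,z],Rm,o
def rel(Q,t,s=None):
    s=s or arm.read_state();R0=R.from_quat(s["ee_rot"]).as_matrix()
    print("t",s["clock"],"pos",s["position"].round(1),"F",s["contact_force"].round(1),"w",s["gripper_width"].round(1),"tool shift cm",(R0.T@(t-s["position"])/10).round(2),"rot",np.degrees(R.from_matrix(R0.T@Q).as_rotvec()).round(1),"j",s["joints"].round(2))
E
python3 - <<'E'
from h import *
Q,Rm,o=rackQ()
rel(Q,o+Rm@[5,0,150]);rel(Q,o+Rm@[5,0,84])
d,s,c=snap("wrist","w4");show(d["img"]*1.0,"w4")
E
```

```text
Traceback (most recent call last):
  File "h.py", line 46, in rel
    print("t",s["clock"],"pos",s["position"].round(1),"F",s["contact_force"].round(1),"w",s["gripper_width"].round(1),"tool shift cm",(R0.T@(t-s["position"])/10).round(2),"rot",np.degrees(R.from_matrix(R0.T@Q).as_rotvec()).round(1),"j",s["joints"].round(2))
                                                                                          ^^^^^^^^^^^^^^^^^^^^^^^^
AttributeError: 'float' object has no attribute 'round'
```

```bash
sed -i 's/s\["gripper_width"\].round(1)/round(s["gripper_width"],1)/' h.py
python3 - <<'E'
from h import *
Q,Rm,o=rackQ()
rel(Q,o+Rm@[5,0,150]);rel(Q,o+Rm@[5,0,84])
d,s,c=snap("wrist","w4");show(d["img"]*1.0,"w4")
E
```

```text
t 4.8 pos [606.1 197.5 254.9] F [-0.6 -1.5 -1.1] w 85.6 tool shift cm [-2.16  5.62  5.32] rot [ 0.9 -0.9  0.2] j [ 0.7   0.24 -0.38  0.51 -0.77 -1.28]
t 4.8 pos [606.1 197.5 254.9] F [-0.6 -1.5 -1.1] w 85.6 tool shift cm [-2.27  5.52 11.92] rot [ 0.9 -0.9  0.2] j [ 0.7   0.24 -0.38  0.51 -0.77 -1.28]
```

View pics/w4.png

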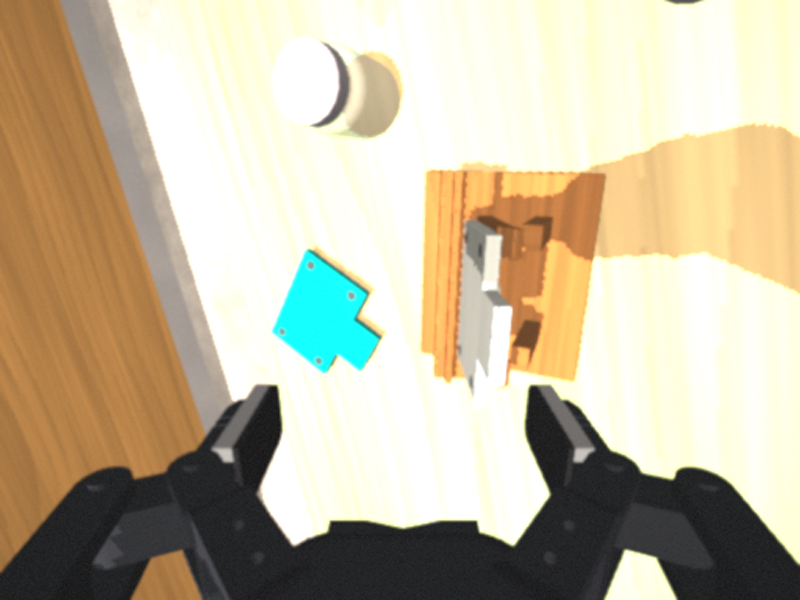

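The wrist view shows the plate edge-on, with the tab top at about (505,335) and the pose matching the fit. Moving to pre-grasp.

Call:
drive_tool:
  deltas:
    - [[-1.1, 2.8, 2.6], [0.9, -0.9, 0.2]]
    - [[-1.1, 2.8, 2.7], [0, 0, 0]]
    - [[0, 0, 0], [0, 0, 0]]
    - [[0, 0, 0], [0, 0, 0]]
    - [[0, 0, 0], [0, 0, 0]]

```text
clock: 5.35
position: [594.3, 233.5, 193.8]
ee_rot: [-0.6, 0.768, -0.169, 0.145]
contact_force: [0.2, -0.4, 0.3]
gripper_width: 85.3
grasp_force: 0.0
```

Run:
```python
from h import *
Q,Rm,o=rackQ()
rel(Q,o+Rm@[5,0,84])
d,s,c=snap("wrist","w5");show(d["img"]*1.0,"w5")
```

```text
t 5.35 pos [594.3 233.5 193.8] F [ 0.2 -0.4  0.3] w 85.3 tool shift cm [1.3  1.39 7.14] rot [-0.7  0.9 -0.5] j [ 0.74  0.29 -0.54  0.69 -0.58 -1.54]
```

View pics/w5.png

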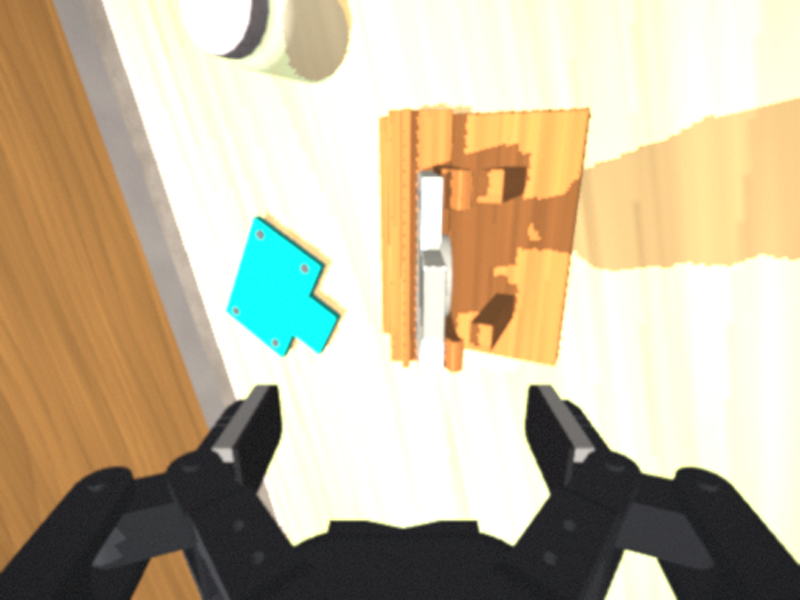

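The tab is at about column 433 against the finger midline at 402, which agrees with the computed 14 mm along tool y. I'll correct that and descend slowly.

Call:
drive_tool:
  deltas:
    - [[0.6, 0.7, 0], [-0.7, 0.9, -0.5]]
    - [[0.6, 0.7, 0], [0, 0, 0]]
    - [[0, 0, 0.8], [0, 0, 0]]
    - [[0, 0, 0.8], [0, 0, 0]]
    - [[0, 0, 0.8], [0, 0, 0]]
    - [[0, 0, 0.8], [0, 0, 0]]
    - [[0, 0, 0], [0, 0, 0]]
    - [[0, 0, 0], [0, 0, 0]]

```text
clock: 6.2
position: [589.9, 220.6, 155.3]
ee_rot: [-0.604, 0.767, -0.17, 0.131]
contact_force: [0.6, 1.0, 0.4]
gripper_width: 85.4
grasp_force: 0.0
```

Run:
```python
from h import *
Q,Rm,o=rackQ()
rel(Q,o+Rm@[5,0,84])
```

```text
t 6.2 pos [589.9 220.6 155.3] F [0.6 1.  0.4] w 85.4 tool shift cm [-0.2  -0.44  3.73] rot [ 0.2 -0.2  0.1] j [ 0.71  0.32 -0.61  0.78 -0.51 -1.61]
```

Call:
drive_tool:
  deltas:
    - [[-0.2, -0.4, 0], [0.2, -0.2, 0]]
    - [[0, 0, 0.8], [0, 0, 0]]
    - [[0, 0, 0.8], [0, 0, 0]]
    - [[0, 0, 0.8], [0, 0, 0]]
    - [[0, 0, 0.8], [0, 0, 0]]
    - [[0, 0, 0.5], [0, 0, 0]]
    - [[0, 0, 0], [0, 0, 0]]
    - [[0, 0, 0], [0, 0, 0]]

```text
clock: 7.0
position: [609.0, 218.2, 123.8]
ee_rot: [-0.604, 0.767, -0.17, 0.134]
contact_force: [0.3, 0.4, -0.0]
gripper_width: 85.6
grasp_force: 0.0
```

Run:
```python
from h import *
Q,Rm,o=rackQ()
rel(Q,o+Rm@[5,0,84])
d,s,c=snap("wrist","w6")
g=np.clip(d["img"][80:290,120:400].astype(float)*1.3,0,255).astype(np.uint8)
cv2.imwrite("pics/w6.png",cv2.resize(g[:,:,::-1],(800,600),interpolation=cv2.INTER_CUBIC))
```

```text
t 7.0 pos [609.  218.2 123.8] F [ 0.3  0.4 -0. ] w 85.6 tool shift cm [ 0.03 -0.02  0.07] rot [0.  0.  0.1] j [ 0.65  0.38 -0.64  0.92 -0.42 -1.71]
```

View pics/w6.png

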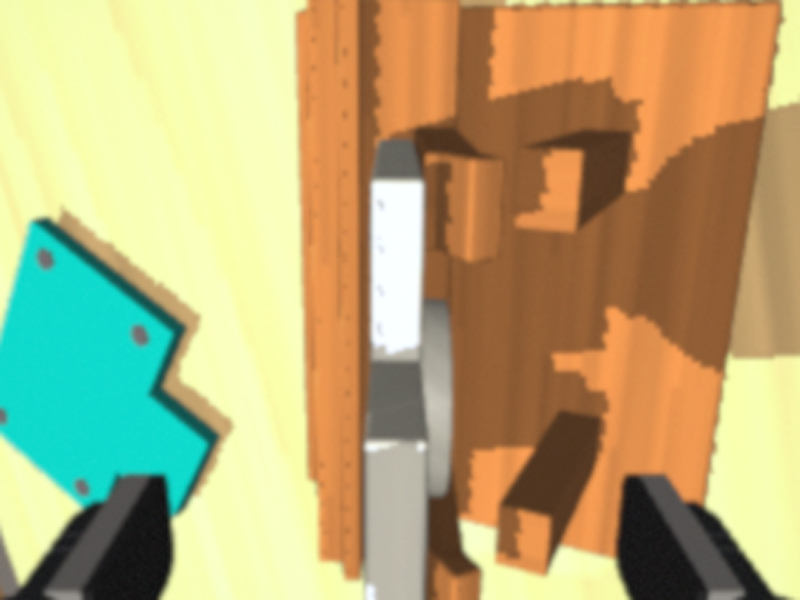

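The tab sits midway between the fingers (tab centre at column 396, finger midline at 395). Closing the gripper.

Call:
drive_tool:
  deltas:
    - [[0, 0, 0], [0, 0, 0]]
    - [[0, 0, 0], [0, 0, 0]]
    - [[0, 0, 0], [0, 0, 0]]
    - [[0, 0, 0], [0, 0, 0]]
    - [[0, 0, 0], [0, 0, 0]]
    - [[0, 0, 0], [0, 0, 0]]
    - [[0, 0, 0], [0, 0, 0]]
    - [[0, 0, 0], [0, 0, 0]]
  claw: 0

```text
clock: 7.85
position: [609.4, 218.4, 124.4]
ee_rot: [-0.604, 0.767, -0.17, 0.134]
contact_force: [1.8, -1.7, 0.9]
gripper_width: 9.4
grasp_force: 59.2
```

Run:
```python
from h import *
Q,Rm,o=rackQ()
rel(Q,o+Rm@[5,0,84])
d,s,c=load("w6")
M=np.array(d["mount"])
uv=(np.array([[396.5,440],[397.5,180],[398,362]])+.5)/2.857-.5+[120,80]
K,D=c[:2];p=cv2.undistortPoints(uv.reshape(-1,1,2),K,D)[:,0]
r=np.c_[p,np.ones(3)]@M[:3,:3].T
for i,(zz,nm) in enumerate([(-36.7,-25),(-1.7,-60),(-1.7,-25)]):
    k=(zz-M[2,3])/r[i,2];print((M[:3,3]+r[i]*k).round(1),"expected x offset",nm)
```

```text
t 7.85 pos [609.4 218.4 124.4] F [ 1.8 -1.7  0.9] w 9.4 tool shift cm [0.05 0.03 0.11] rot [-0.   0.1  0.1] j [ 0.65  0.38 -0.64  0.92 -0.42 -1.71]
[ 26.9  -0.1 -36.7] expected x offset -25
[61.1  0.1 -1.7] expected x offset -60
[26.2  0.3 -1.7] expected x offset -25
```

Gripped at 9.4 mm and 59 N, with the plate about 1.4 mm off the tool centre in x. Lifting along the rails.

Call:
drive_tool:
  deltas:
    - [[0, 0, -0.5], [0, 0, 0]]
    - [[0, 0, -1], [0, 0, 0]]
    - [[0, 0, -1], [0, 0, 0]]
    - [[0, 0, -1.5], [0, 0, 0]]
    - [[0, 0, -2], [0, 0, 0]]
    - [[0, 0, -2.5], [0, 0, 0]]
    - [[0, 0, -2.5], [0, 0, 0]]
    - [[0, 0, -2], [0, 0, 0]]
    - [[0, 0, -1], [0, 0, 0]]
    - [[0, 0, 0], [0, 0, 0]]

```text
clock: 8.85
position: [550.9, 232.5, 251.1]
ee_rot: [-0.605, 0.766, -0.17, 0.134]
contact_force: [-0.1, -0.1, -3.7]
gripper_width: 9.3
grasp_force: 59.5
```

Call:
drive_tool:
  deltas:
    - [[0, 0, -0.5], [-4, 0, 0]]
    - [[0, 0, -1], [-5, 0, 0]]
    - [[0, 0, -1], [-5, 0, 0]]
    - [[0, 0, -1], [-5, 0, 0]]
    - [[0, 0, 0], [-5, 0, 0]]
    - [[0, 0, 0], [0, 0, 0]]

```text
clock: 9.45
position: [543.2, 234.3, 282.2]
ee_rot: [-0.618, 0.786, -0.006, 0.004]
contact_force: [-0.2, -0.7, -3.7]
gripper_width: 9.1
grasp_force: 59.9
```

Run:
```python
from h import *
y=np.r_[np.cos(.278),np.sin(.278),0];z=np.r_[0,0,-1.];Q=np.c_[np.cross(y,z),y,z]
rel(Q,np.array([590,-176,260]));print(arm.read_state()["ee_rot"])
```

```text
t 9.45 pos [543.2 234.3 282.2] F [-0.2 -0.7 -3.7] w 9.1 tool shift cm [ 38.75 -14.21   2.48] rot [ -0.4   1.1 150.4] j [ 0.69  0.29 -0.01  0.01 -1.26 -0.93]
[-0.61787656  0.78623748 -0.00637497  0.00430677]
```

Call:
drive_tool:
  deltas:
    - [[2, -0.7, 0], [0, 0, 0]]
    - [[4, -1.3, 0], [0, 0, 0]]
    - [[4.3, -1.4, 0], [0, 0, 0]]
    - [[4.3, -1.4, 0], [0, 0, 0]]
    - [[4.3, -1.4, 0], [0, 0, 0]]
    - [[4.3, -1.4, 0], [0, 0, 0]]
    - [[4.3, -1.4, 0], [0, 0, 0]]
    - [[4.3, -1.4, 0], [0, 0, 0]]
    - [[4, -1.4, 0], [0, 0, 0]]
    - [[2, -0.7, 0], [0, 0, 0]]
    - [[0, 0, 0], [0, 0, 0]]

```text
clock: 10.55
position: [573.5, -165.0, 283.8]
ee_rot: [-0.617, 0.787, -0.006, 0.003]
contact_force: [-0.4, 0.5, -3.7]
gripper_width: 9.3
grasp_force: 59.9
```

Call:
drive_tool:
  deltas:
    - [[0, 0, 0], [0, 0, 4]]
    - [[0, 0, 0], [0, 0, 8]]
    - [[0, 0, 0], [0, 0, 8]]
    - [[0, 0, 0], [0, 0, 8]]
    - [[0, 0, 0], [0, 0, 8]]
    - [[0, 0, 0], [0, 0, 8]]
    - [[0, 0, 0], [0, 0, 8]]
    - [[0, 0, 0], [0, 0, 8]]
    - [[0, 0, 0], [0, 0, 8]]
    - [[0, 0, 0], [0, 0, 8]]

```text
clock: 11.55
position: [573.9, -161.2, 284.7]
ee_rot: [-0.002, 1.0, -0.002, 0.007]
contact_force: [-0.6, 0.6, -4.6]
gripper_width: 8.9
grasp_force: 59.9
```

Call:
drive_tool:
  deltas:
    - [[0, 0, 0], [0, 0, 8]]
    - [[0, 0, 0], [0, 0, 8]]
    - [[0, 0, 0], [0, 0, 8]]
    - [[0, 0, 0], [0, 0, 8]]
    - [[0, 0, 0], [0, 0, 8]]
    - [[0, 0, 0], [0, 0, 8]]
    - [[0, 0, 0], [0, 0, 8]]
    - [[0, 0, 0], [0, 0, 8]]
    - [[0, 0, 0], [0, 0, 6]]
    - [[0, 0, 0], [0, 0, 0]]

```text
clock: 12.55
position: [573.9, -161.3, 284.9]
ee_rot: [0.57, 0.822, 0.002, 0.007]
contact_force: [0.2, 0.5, -3.1]
gripper_width: 9.2
grasp_force: 59.9
```

Run:
```python
from h import *
Q,Rm,o=cradQ()
for h in(90,):rel(Q,o+Rm@[7,0,85+h]-1.4*Q[:,0])
print((seatT(CR,0)[0].T@R.from_quat(arm.read_state()["ee_rot"]).as_matrix()).round(3).tolist())
```

```text
t 12.55 pos [ 573.9 -161.3  284.9] F [ 0.2  0.5 -3.1] w 9.2 tool shift cm [-1.66 -2.82  8.47] rot [-29.3  -0.7   4.7] j [-0.    0.3   0.01  0.   -1.27 -2.78]
[[-0.081, 0.997, 0.013], [0.997, 0.081, -0.009], [-0.01, 0.012, -1.0]]
```

Call:
drive_tool:
  deltas:
    - [[-0.8, -1.4, 0], [0, 0, 4.7]]
    - [[-0.8, -1.4, 0], [-5, 0, 0]]
    - [[0, 0, 0], [-5, 0, 0]]
    - [[0, 0, 0], [-5, 0, 0]]
    - [[0, 0, 0], [-5, 0, 0]]
    - [[0, 0, 0], [-5, 0, 0]]
    - [[0, 0, 0], [-4.6, 0, 0]]
    - [[0, 0, 0], [0, 0, 0]]
    - [[0, 0, 0], [0, 0, 0]]

```text
clock: 13.45
position: [552.4, -186.1, 285.6]
ee_rot: [0.581, 0.771, 0.206, 0.161]
contact_force: [0.0, 0.4, -2.9]
gripper_width: 9.2
grasp_force: 60.0
```

Run:
```python
from h import *
Q,Rm,o=cradQ()
for h in(50,):rel(Q,o+Rm@[7,0,85+h]-1.4*Q[:,0])
```

```text
t 13.45 pos [ 552.4 -186.1  285.6] F [ 0.   0.4 -2.9] w 9.2 tool shift cm [-0.05 -4.19 11.48] rot [0.3 0.5 0.2] j [-0.17  0.1  -0.23 -0.3  -0.78 -2.53]
```

Call:
drive_tool:
  deltas:
    - [[0, -1.4, 1.2], [0.3, 0.5, 0.2]]
    - [[0, -1.4, 2], [0, 0, 0]]
    - [[0, -1.4, 2], [0, 0, 0]]
    - [[0, 0, 2], [0, 0, 0]]
    - [[0, 0, 2], [0, 0, 0]]
    - [[0, 0, 1], [0, 0, 0]]
    - [[0, 0, 0], [0, 0, 0]]
    - [[0, 0, 0], [0, 0, 0]]

```text
clock: 14.25
position: [568.1, -181.9, 177.2]
ee_rot: [0.581, 0.771, 0.208, 0.157]
contact_force: [-0.2, 0.4, -3.6]
gripper_width: 9.4
grasp_force: 60.0
```

Run:
```python
from h import *
Q,Rm,o=cradQ()
for h in(0,):rel(Q,o+Rm@[7,0,85+h]-1.4*Q[:,0])
d,s,c=snap("wrist","w7")
g=np.clip(d["img"][20:340,50:470].astype(float)*2.2,0,255).astype(np.uint8)
cv2.imwrite("pics/w7.png",cv2.resize(g[:,:,::-1],(788,600),interpolation=cv2.INTER_CUBIC))
```

```text
t 14.25 pos [ 568.1 -181.9  177.2] F [-0.2  0.4 -3.6] w 9.4 tool shift cm [-0.14 -0.13  6.3 ] rot [ 0.2 -0.   0. ] j [-0.17  0.23 -0.32 -0.41 -0.58 -2.39]
```

View pics/w7.png

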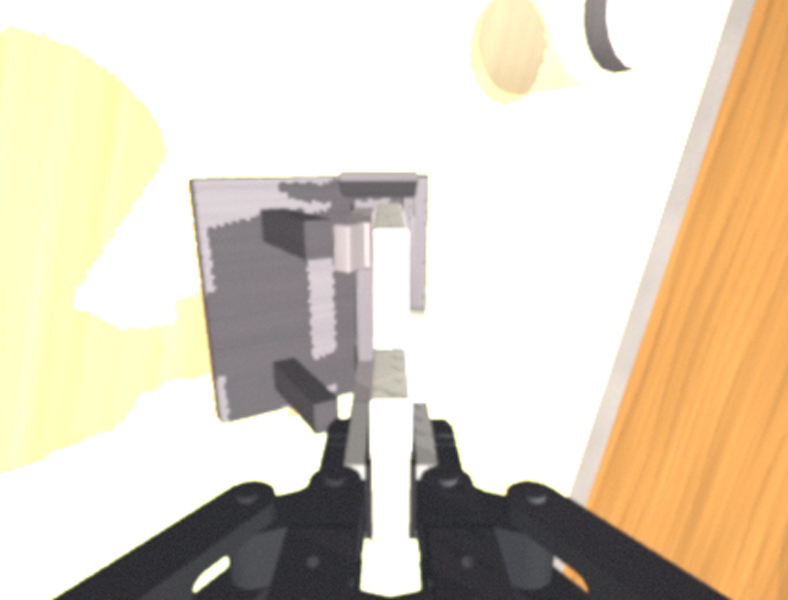

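The plate is in hand above the cradle. The near shoulder spans rows 230-350, the cheek flare is at rows 175-193, the rail top at (335-370, 222-270), and the lip at column 412-427. I'll compare these with the model's predicted pixels.

Run:
```python
from h import *
d,s,c=load("w7");Q,Rm,o=cradQ()
f=lambda q:((proj(c,np.array(q,float)@Rm.T+o)-[50,20]+.5)*1.876).round(0).tolist()
print("cheek33",f([[0,63.5,33],[15,63.5,33]]),"rail68 out/in",f([[0,56,68],[0,36,68],[-5,56,79],[-5,36,79]]),"lip",f([[15,0,10],[15,60,10],[15,-36,10]]))
T=np.array(s["position"]);R0=R.from_quat(s["ee_rot"]).as_matrix()
g=lambda q:((proj(c,np.array(q,float)@R0.T+T)-[50,20]+.5)*1.876).round(0).tolist()
print("plate +x shoulder top",g([[61.4,-5,0],[61.4,5,0],[26.4,5,0]]),"tab",g([[26.4,-5,-35],[26.4,5,-35],[-23.6,0,-35]]),"bottom",g([[61.4,-5,85],[61.4,5,85]]))
```

```text
cheek33 [[372.0, 197.0], [403.0, 197.0]] rail68 out/in [[370.0, 221.0], [370.0, 267.0], [356.0, 224.0], [357.0, 272.0]] lip [[401.0, 309.0], [401.0, 201.0], [400.0, 367.0]]
plate +x shoulder top [[370.0, 234.0], [406.0, 234.0], [405.0, 352.0]] tab [[367.0, 406.0], [409.0, 406.0], [388.0, 576.0]] bottom [[377.0, 207.0], [400.0, 207.0]]
```

Run:
```python
from h import *
d,s,c=load("w7")
v=d["img"][:,253:260].astype(float).sum(2).mean(1)
print([(i,int(v[i])) for i in range(120,250)])
R0=R.from_quat(s["ee_rot"]).as_matrix();T=s["position"]
for xo,zo in((1.4,0),(2.4,0),(1.4,4),(1.4,-4)):
    print(xo,zo,proj(c,np.array([[60+xo,0,85+zo],[60+xo,0,zo],[25+xo,0,zo],[25+xo,0,zo-35]])@R0.T+T)[:,1].round(1))
```

```text
[(120, 141), (121, 141), (122, 140), (123, 138), (124, 154), (125, 198), (126, 240), (127, 250), (128, 255), (129, 256), (130, 258), (131, 259), (132, 260), (133, 256), (134, 254), (135, 254), (136, 256), (137, 258), (138, 258), (139, 258), (140, 257), (141, 304), (142, 443), (143, 580), (144, 626), (145, 631), (146, 632), (147, 632), (148, 632), (149, 632), (150, 632), (151, 632), (152, 632), (153, 632), (154, 632), (155, 632), (156, 632), (157, 632), (158, 632), (159, 633), (160, 633), (161, 633), (162, 633), (163, 633), (164, 633), (165, 633), (166, 633), (167, 633), (168, 633), (169, 633), (170, 633), (171, 633), (172, 633), (173, 633), (174, 633), (175, 633), (176, 633), (177, 634), (178, 633), (179, 634), (180, 634), (181, 634), (182, 634), (183, 634), (184, 634), (185, 634), (186, 634), (187, 634), (188, 633), (189, 634), (190, 634), (191, 634), (192, 634), (193, 634), (194, 635), (195, 635), (196, 635), (197, 635), (198, 635), (199, 635), (200, 635), (201, 635), (202, 634), (203, 628), (204, 587), (205, 472), (206, 324), (207, 262), (208, 260), (209, 258), (210, 256), (211, 258), (212, 259), (213, 259), (214, 257), (215, 256), (216, 259), (217, 261), (218, 263), (219, 262), (220, 265), (221, 269), (222, 269), (223, 267), (224, 267), (225, 266), (226, 264), (227, 258), (228, 252), (229, 249), (230, 253), (231, 266), (232, 324), (233, 451), (234, 574), (235, 622), (236, 635), (237, 636), (238, 637), (239, 637), (240, 637), (241, 637), (242, 637), (243, 636), (244, 636), (245, 636), (246, 636), (247, 636), (248, 637), (249, 636)]
1.4 0 [129.9 144.2 207.2 235.9]
2.4 0 [128.6 142.3 205.5 233.8]
1.4 4 [129.4 143.2 204.7 231.8]
1.4 -4 [130.3 145.3 209.8 240.2]
```

Call:
drive_tool:
  deltas:
    - [[-0.2, -0.1, 0], [0.2, 0, 0]]
    - [[0, 0, 1], [0, 0, 0]]
    - [[0, 0, 1], [0, 0, 0]]
    - [[0, 0, 1], [0, 0, 0]]
    - [[0, 0, 0.5], [0, 0, 0]]
    - [[0, 0, 0], [0, 0, 0]]
    - [[0, 0, 0], [0, 0, 0]]

```text
clock: 15.0
position: [584.2, -179.3, 145.7]
ee_rot: [0.582, 0.771, 0.206, 0.155]
contact_force: [0.2, -0.5, -4.2]
gripper_width: 8.9
grasp_force: 60.0
```

Run:
```python
from h import *
Q,Rm,o=cradQ()
for h in(0,):rel(Q,o+Rm@[7,0,85+h]-2.4*Q[:,0])
```

```text
t 15.0 pos [ 584.2 -179.3  145.7] F [ 0.2 -0.5 -4.2] w 8.9 tool shift cm [-0.04  0.07  2.76] rot [-0.1 -0.  -0. ] j [-0.17  0.3  -0.31 -0.44 -0.53 -2.36]
```

Call:
drive_tool:
  deltas:
    - [[0, 0.1, 0.5], [0, 0, 0]]
    - [[0, 0, 0.5], [0, 0, 0]]
    - [[0, 0, 0.5], [0, 0, 0]]
    - [[0, 0, 0.4], [0, 0, 0]]
    - [[0, 0, 0], [0, 0, 0]]
    - [[0, 0, 0], [0, 0, 0]]

```text
clock: 15.6
position: [594.1, -176.5, 129.9]
ee_rot: [0.582, 0.771, 0.206, 0.155]
contact_force: [-0.2, -0.6, -3.0]
gripper_width: 9.0
grasp_force: 60.1
```

Run:
```python
from h import *
Q,Rm,o=cradQ()
for h in(0,):rel(Q,o+Rm@[7,0,85+h]-2.4*Q[:,0])
d,s,c=snap("wrist","w8")
g=np.clip(d["img"][80:230,140:340].astype(float)*2.6,0,255).astype(np.uint8)
cv2.imwrite("pics/w8.png",cv2.resize(g[:,:,::-1],(800,600),interpolation=cv2.INTER_CUBIC))
```

```text
t 15.6 pos [ 594.1 -176.5  129.9] F [-0.2 -0.6 -3. ] w 9.0 tool shift cm [-0.04 -0.04  0.87] rot [-0.  -0.  -0.1] j [-0.16  0.33 -0.31 -0.46 -0.5  -2.35]
```

View pics/w8.png

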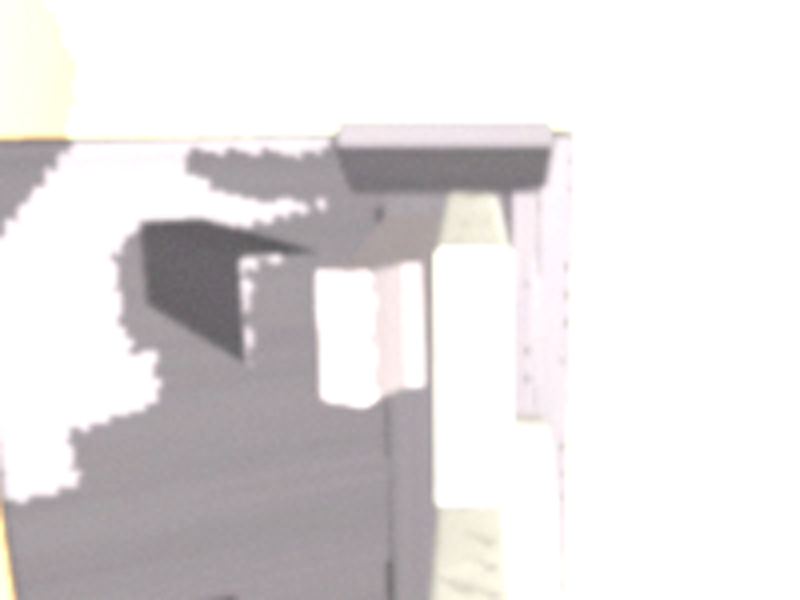

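The plate is inside the cheeks at rows 190-245, just clear of the rail (rail edge at column 425, plate at 433). The boss is on the outward side and there is no contact yet. I'll lower gently to contact.

Call:
drive_tool:
  deltas:
    - [[0, 0, 0.2], [0, 0, 0]]
    - [[0, 0, 0.2], [0, 0, 0]]
    - [[0, 0, 0.2], [0, 0, 0]]
    - [[0, 0, 0], [0, 0, 0]]
    - [[0, 0, 0], [0, 0, 0]]

```text
clock: 16.15
position: [597.0, -175.7, 124.8]
ee_rot: [0.582, 0.771, 0.206, 0.156]
contact_force: [0.5, 0.3, -3.5]
gripper_width: 9.0
grasp_force: 60.1
```

Call:
drive_tool:
  deltas:
    - [[0, 0, 0.1], [0, 0, 0]]
    - [[0, 0, 0.1], [0, 0, 0]]
    - [[0, 0, 0], [0, 0, 0]]
    - [[0, 0, 0], [0, 0, 0]]

```text
clock: 16.55
position: [598.0, -175.4, 123.1]
ee_rot: [0.582, 0.771, 0.206, 0.156]
contact_force: [0.2, -0.0, -3.5]
gripper_width: 9.0
grasp_force: 60.1
```

Call:
drive_tool:
  deltas:
    - [[0, 0, 0.1], [0, 0, 0]]
    - [[0, 0, 0.1], [0, 0, 0]]
    - [[0, 0, 0], [0, 0, 0]]

```text
clock: 16.85
position: [598.4, -175.2, 122.7]
ee_rot: [0.582, 0.771, 0.207, 0.156]
contact_force: [-6.6, 0.5, 5.4]
gripper_width: 9.2
grasp_force: 61.5
```

Call:
drive_tool:
  deltas:
    - [[0, 0, 0.1], [0, 0, 0]]
    - [[0, 0, 0.1], [0, 0, 0]]
    - [[0, 0, 0], [0, 0, 0]]

```text
clock: 17.15
position: [598.5, -175.0, 122.6]
ee_rot: [0.581, 0.771, 0.207, 0.156]
contact_force: [-15.4, 1.6, 15.6]
gripper_width: 9.3
grasp_force: 63.6
```

Contact at the expected ledge height. I'll relax the press and ease the plate towards the rails.

Call:
drive_tool:
  deltas:
    - [[0, -0.1, -0.15], [0, 0, 0]]
    - [[0, -0.1, -0.05], [0, 0, 0]]
    - [[0, 0, 0], [0, 0, 0]]

```text
clock: 17.45
position: [597.9, -175.4, 122.3]
ee_rot: [0.582, 0.771, 0.207, 0.157]
contact_force: [-6.8, 2.1, 9.0]
gripper_width: 8.9
grasp_force: 62.2
```

Run:
```python
from h import *
Q,Rm,o=cradQ()
rel(Q,o+Rm@[5,0,85]-2.4*Q[:,0])
```

```text
t 17.45 pos [ 597.9 -175.4  122.3] F [-6.8  2.1  9. ] w 8.9 tool shift cm [-0.04 -0.19  0.02] rot [0.1 0.  0. ] j [-0.16  0.34 -0.31 -0.47 -0.48 -2.33]
```

Call:
drive_tool:
  deltas:
    - [[0, -0.15, 0], [0, 0, 0]]
    - [[0, 0, 0], [0, 0, 0]]

```text
clock: 17.65
position: [597.5, -175.7, 122.0]
ee_rot: [0.581, 0.771, 0.208, 0.157]
contact_force: [-5.7, 4.3, 8.4]
gripper_width: 9.2
grasp_force: 62.0
```

Call:
drive_tool:
  deltas:
    - [[0, 0, 0], [0, 0, 0]]
    - [[0, 0, 0], [0, 0, 0]]
    - [[0, 0, 0], [0, 0, 0]]
    - [[0, 0, 0], [0, 0, 0]]
    - [[0, 0, 0], [0, 0, 0]]
  claw: 5

```text
clock: 18.15
position: [596.1, -176.1, 119.4]
ee_rot: [0.582, 0.771, 0.206, 0.156]
contact_force: [0.2, 0.1, -0.3]
gripper_width: 49.8
grasp_force: 0.0
```

Call:
drive_tool:
  deltas:
    - [[0, 0, -0.5], [0, 0, 0]]
    - [[0, 0, -1], [0, 0, 0]]
    - [[0, 0, -2], [0, 0, 0]]
    - [[0, 0, -2], [0, 0, 0]]
    - [[0, 0, -2], [0, 0, 0]]
    - [[0, 0, -2], [0, 0, 0]]
    - [[0, 0, -1], [0, 0, 0]]
    - [[0, 0, 0], [0, 0, 0]]

```text
clock: 18.95
position: [545.6, -190.8, 212.8]
ee_rot: [0.582, 0.771, 0.207, 0.157]
contact_force: [1.2, 0.5, -0.2]
gripper_width: 50.3
grasp_force: 0.0
```

Run:
```python
from h import *
Q,Rm,o=cradQ()
d,s,c=snap("wrist","w9");d2,_,c2=snap("top","t9");print(s["clock"],s["position"])
g=np.clip(d["img"][60:280,110:400].astype(float)*1.8,0,255).astype(np.uint8)
cv2.imwrite("pics/w9.png",cv2.resize(g[:,:,::-1],(790,600),interpolation=cv2.INTER_CUBIC))
for n,q in(("shoulder+",[[0,60,85],[10,60,85]]),("sh in",[[0,25,85],[10,25,85]]),("tab",[[0,25,120],[10,25,120]]),("tab-",[[0,-25,120],[10,-25,120]])):
    print(n,((proj(c,np.array(q,float)@Rm.T+o)-[110,60]+.5)*2.724).round(0).tolist())
```

```text
18.95 [ 545.64428498 -190.82484605  212.82810313]
shoulder+ [[385.0, 182.0], [416.0, 182.0]]
sh in [[386.0, 288.0], [415.0, 288.0]]
tab [[384.0, 313.0], [417.0, 313.0]]
tab- [[385.0, 466.0], [416.0, 466.0]]
```

View pics/w9.png

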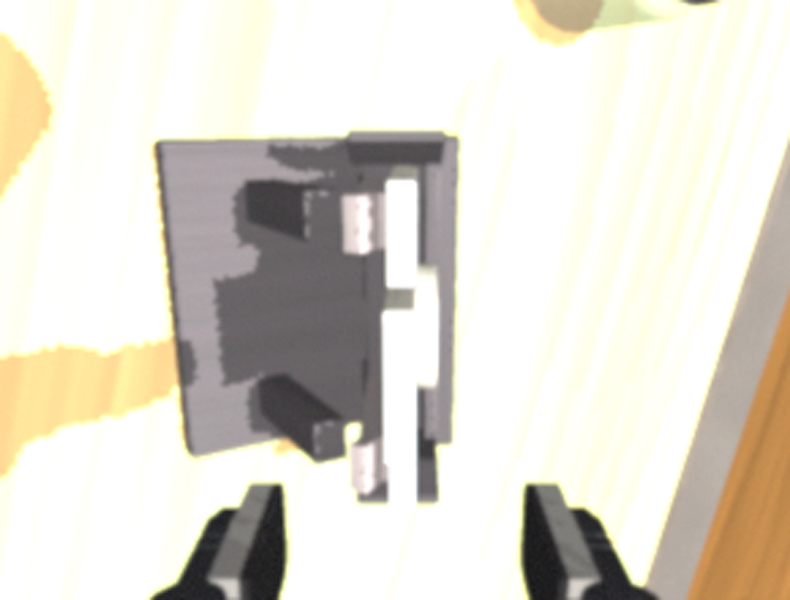

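The plate is seated. Its columns 386-417 match leaning on the rails (predicted 385-416), the shoulder is at row 180 (predicted 182), and the boss at (430,325) is on the outward side. The gripper is clear, so I'm handing in.

```bash
python3 -c "
from h import *
print(arm.job_done())"
```

```text
the job is handed in; nothing more can be done
None
```

The plate is turned over and seated in the small steel cradle, tab up, leaning on the rails with the boss facing outward; I lowered it to contact before release, the arm never touched the jar, can or chuck key, and I handed the job in at about 19 s (no verdict returned).

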